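Lay up two mincer heads

TASK

Two mincer heads stand mouth up with their worms in: lay each one up ready for its ring nut. The head with the flared feed cup is for mincing, so seat the cross-shaped knife fully down on the worm's square and lay the coarse plate, the one with eight large holes, flat on top of it. The head with the plain straight neck is for filling sausages, without a knife: lay the kidney plate with its two curved openings flat on the worm's shoulder and stand the filling tube upright on it, over the worm's pin; leave the fine-holed plate where it lies.

Things in the scene. Friction and masses are not known exactly. Their poses are not given: they have to be found in the camera images.
- mincing_head: Fixed aluminium barrel 80 mm wide, mouth up, rim 126 mm high; side neck (+x, below the rim) ends 94 mm out in a flared cup 89 mm wide. Origin: axis, at the table; z up. Worm on the axis: round shoulder 26 mm wide at z 128 mm; above it a 10 mm square (sides along x, y) 4 mm high, then tapering to a round 9 mm pin at z 137 mm; the pin tapers over its last 8 mm to 4 mm and ends at z 158 mm.
- filling_head: Fixed aluminium barrel 80 mm wide, mouth up, rim 126 mm high; side neck (+x, below the rim) plain and straight, 46 mm thick with a 51 mm lip, ending 81 mm out. Origin: axis, at the table; z up. Same worm as in the other head: shoulder at z 128 mm, 10 mm square on it, 9 mm pin ending at z 158 mm.
- knife: Loose dark steel cross of four straight blades, 54 mm tip to tip, each 11 mm wide; 10 mm thick over the bright cutting lands on top. 13 mm square hole through the middle. Lies lands up, as it goes on the worm. Origin: centre of the underside; x, y along the blades and the sides of the hole (fits the worm's square in four turns, within 15 degrees); z up. Gripped well across two facing tips.
- coarse_plate: Loose dark steel disc 62 mm across, 8 mm thick, lying flat; eight round holes of 12 mm round a 14 mm centre hole. Origin: centre of its underside, z up. 
- fine_plate: Loose dark steel disc 62 mm across, 8 mm thick, lying flat; some fifty small round holes of 4 mm round a 14 mm centre hole. Origin: centre of its underside, z up. Not needed now: stays where it is.
- kidney_plate: Loose dark steel disc 62 mm across, 6 mm thick, lying flat; two large kidney-shaped openings on either side of a 17 mm centre hole, which passes over the worm's square in any turn and rests on its shoulder. Origin: centre of its underside, z up. 
- filling_tube: Loose white plastic tube standing on its flange: flange 58 mm wide and 5 mm thick, short cone up to 26 mm, then straight tube 22 mm thick to its open top at 120 mm; 16 mm bore right through. Gripped well near its top. Origin: centre of the flange's underside; z up along the tube.

How it is judged (in metres and radians):
At the end, for the whole second after the job is handed in: On the flared-cup head: knife on the worm's shoulder, coarse plate on the knife; on the plain-necked head: kidney plate on the shoulder, tube on it. Heights within 3 mm, off the axis at most 5 (knife), 6 (plates), 8 mm (tube), level within 0.09 rad, at rest; fine plate within 25 mm of its start (horizontal distance between knife and mincing_head below 0.005 m and z of knife in the frame of mincing_head between 0.125 and 0.131 m and angle between each of knife, coarse_plate, kidney_plate, filling_tube's own z axis and vertical below 0.09 rad and linear speed of each of knife, coarse_plate, kidney_plate, filling_tube below 0.02 m/s and horizontal distance between coarse_plate and mincing_head below 0.006 m and z of coarse_plate in the frame of mincing_head between 0.135 and 0.141 m and horizontal distance between kidney_plate and filling_head below 0.006 m and z of kidney_plate in the frame of filling_head between 0.125 and 0.131 m and horizontal distance between filling_tube and filling_head below 0.008 m and z of filling_tube in the frame of filling_head between 0.131 and 0.137 m and distance of fine_plate from where it was at the start of the episode below 0.025 m); the robot touches nothing.
It fails at once if the fine plate is moved from where it lies by more than 25 mm (distance of fine_plate from where it was at the start of the episode above 0.025 m).
It also fails if it takes over 115 s, if anything falls off the work surface, if the arm or the gripper's body presses on something with over 40 N, if the wrist force passes 120 N, or if a joint passes its speed limit or range.

ROBOT

A 6-joint arm with a two-finger parallel gripper is mounted at the origin on a cart in front of the work surface, level with it; the furniture and walls round the work are solid. World frame = base frame: x ahead of the robot, y to its left, z up, the work surface at z = 0. Lengths are in mm, angles in degrees, forces in N, time in s.
With the tool pointing down it reaches from about 350 to 850 mm from the base axis. Payload 8.1 kg.
Tool frame: the origin (TCP) lies at the very end of the fingers, on their centre line; the grasp point (between the pads) lies 19 mm behind it; z points along the fingers, y is the line along which they close (so a half turn about z gives the same grasp; the last joint's range is limited). The gripper opens to 85 mm and grips with 20 to 120 N. Pads are 22 mm wide; open, the fingers measure 114 mm over their backs; the gripper's body (76 mm by 85 mm) begins 54 mm behind the grasp point. The pads swing forward as they close: fully open they stand 13 mm farther back than shut.
Start: joints at [-77.487, 7.471, 85.268, -0, 87.261, -4.893], TCP at [179.509, -572.522, 231.292] pointing down, gripper open.
Joint ranges: [-169.43, 169.43], [-51.17, 129.36], [1.28, 143.12], [-76.62, 256.62], [0, 156.53], [-152.29, 152.29]. Speed limits (degrees/s): [136.94, 136.94, 159.86, 180, 180, 180].

INTERFACE

Orientations are given as [roll, pitch, yaw] about the fixed x, y, z axes, in that order (R = Rz(yaw) Ry(pitch) Rx(roll)).
In Python, from bench import sense, eyes, job, models gives the robot as it stands. The module is installed in compiled form; this text tells all that it offers.
- The arm moves only by the tool apply_moves, never from a script. Its argument "rows" is a list of rows, each a list of 6 numbers: the shift along the tool's x, y, z in mm, then the turn, a rotation vector about the tool's x, y, z in rad. In form: [[dx, dy, dz, rx, ry, rz], ...]. A call has exactly 5 rows; each row shifts and turns the commanded pose from where the row before left it, along the tool's axes as they then stand; what a row does not reach is not made up. A row lasts 1/8 s, in which the tool goes at most 62.5 mm and 10.7 degrees, less where a joint would pass 70% of its speed; a pose out of reach is approached as far as the arm can. A call is refused whole if a number of a shift passes 62.5 or a number of a turn 0.188, either way. A call with a gripper value outside its range is refused whole. "fingers" is the finger opening in mm, from 0 to 85.4, set as the call begins (left out, the last holds). The fingers move at their own pace and stop on an object; "grip_force" is the grip in N (left out, the last holds). Time passes only in rows, so rows that do not move let the fingers close, or fill a call up. It gives the time, the measured TCP pose, the force, the opening and the grip force at its end, in the units of the state.
- sense(): the state, without advancing time (a new reading comes with each control period).
- eyes.snapshot(name): name is "side" or "top"; returns (picture, depth): 400x640x3 uint8, red, green, blue; 400x640 float32, mm along the optical axis (not along the pixel's ray), 0 where there is no reading.
- eyes.get_calibration(name): a dict with "intrinsics" (3x3 intrinsics, pixels), "R" (3x3) and "t" (3): a world point X has camera coordinates R X + t. Camera axes: x right, y down, z forward; pixel columns grow to the right and rows downward; lengths in mm; the calibration is good to about 2 mm. A picture is of the moment at which its call begins. get_calibration takes no time and is no camera call.
- job.hand_in(): hands the job in; it is judged then, once.
Trained networks look in the newest picture that a camera, given by its name, has taken for a name from the list of things; names that differ only in an ending like _2 or _b are one class to them, and where a whole thing is asked for, a point or a joint stands for the part that bears it (a point fixed in the world has none). Each returns a list of dicts, best first, with "confidence" (0 to 1); they miss things now and then, are a little off and sometimes report something else, mostly with a low value. They report only what shows in the picture. A call takes as long as a camera call.
- models.boxes_of(name, camera): "xyz" ([x, y, z] in mm, in world coordinates, good to about 4 mm: the middle of the surface that is visible of it).
- models.cut_out(name, camera): "pixels" (400x640 bool, what is visible of it).
- models.place_of(name, camera): "xyz" ([x, y, z] in mm, in world coordinates, good to about 4 mm: a listed point, or the origin of a listed thing).
The state is a dict: "time": time; "joint_pos": joint angles; "qd": joint speeds; "joint_efforts": joint torques, N m; "tool_pos": TCP position; "tcp_rot": TCP orientation; "ft_force": force on the tool from outside, world axes, zero at the start; "wrist_torque": the same for the moment, N m; "finger_gap": finger opening in mm; "grip_force": force on a finger pad.
Only numpy, scipy, OpenCV 4.12 (cv2) and the standard library are available. Lean on these libraries where they do the work, as an engineer would, in place of code of your own. Each camera call takes 0.05 s, during which the arm holds its last target. There are 200 camera calls.

## Working session

There is one attempt and no reset: what is moved stays moved. The work goes in short steps, Python scripts to look and compute and a tool call to move; the robot and the scene stay as the last step left them, time stands still between calls to the robot, and variables do not carry over. Pictures are saved under pics/ and viewed, at most 14 in all, crops included, and the job is handed in when it is done.

Besides the shell and the picture viewer there is one more tool, called after "Request:" as name(argument=value, ...) on one line, values as JSON. apply_moves: Moves the arm, as the interface text tells. Its arguments: {"type":"object","properties":{"rows":{"type":"array"},"fingers":{"type":"number"},"grip_force":{"type":"number"}},"required":["rows"]}

```bash
mkdir -p pics; cat > h.py <<'E'
import numpy as np, cv2
from bench import sense, eyes, job, models
def snap(cam,fn=None):
    p,d=eyes.snapshot(cam)
    if fn: cv2.imwrite('pics/'+fn,p[:,:,::-1])
    return p,d
def cloud(cam,d):
    c=eyes.get_calibration(cam);K=np.array(c['intrinsics']);R=np.array(c['R']);t=np.array(c['t'])
    v,u=np.indices(d.shape);z=d.astype(float)
    P=np.stack([(u-K[0,2])/K[0,0]*z,(v-K[1,2])/K[1,1]*z,z],-1)
    return (P-t)@R
E
python3 - <<'E'
from h import *
for cam in ('top','side'):
    p,d=snap(cam,cam+'0.png')
    c=eyes.get_calibration(cam); print(cam,-np.array(c['R']).T@np.array(c['t']),c['intrinsics'][0])
    for n in ['mincing_head','filling_head','knife','coarse_plate','fine_plate','kidney_plate','filling_tube']:
        print(n,[(np.round(r['xyz']).tolist(),round(r['confidence'],2)) for r in models.place_of(n,cam)][:3])
s=sense();print(s)
E
```

```text
top [384.15459809  31.47920988 876.34192387] [384.08215263   0.         317.53409341]
mincing_head [([599.0, 176.0, -1.0], 0.62)]
filling_head [([619.0, -196.0, 1.0], 0.77)]
knife []
coarse_plate [([449.0, 153.0, -6.0], 0.56), ([444.0, -5.0, -3.0], 0.44)]
fine_plate [([610.0, 16.0, 1.0], 0.6)]
kidney_plate [([446.0, -173.0, 2.0], 0.58)]
filling_tube [([407.0, 307.0, 1.0], 0.78)]
side [251.06185942 713.0197637  552.57968904] [415.32855429   0.         316.79305557]
mincing_head [([604.0, 182.0, -4.0], 0.56)]
filling_head [([618.0, -196.0, -1.0], 0.94)]
knife [([449.0, -5.0, -5.0], 0.58)]
coarse_plate [([452.0, 151.0, -1.0], 0.61)]
fine_plate [([610.0, 11.0, 1.0], 0.82)]
kidney_plate [([446.0, -175.0, 1.0], 0.74)]
filling_tube [([411.0, 304.0, -2.0], 0.75), ([619.0, -194.0, 0.0], 0.3)]
{'time': 0.8, 'joint_pos': array([-7.74872802e+01,  7.47173624e+00,  8.52659235e+01, -2.18103940e-04,
        8.72603832e+01, -4.89310368e+00]), 'qd': array([-0.01597794,  0.07941617, -0.10981166,  0.01834413,  0.03767605,
        0.01228504]), 'joint_efforts': array([-2.14602011e-06, -5.69250798e+01, -5.00844991e+01, -2.35648313e-04,
        7.65911354e-04, -5.03087995e-05]), 'tool_pos': array([ 179.50736509, -572.54302619,  231.30428096]), 'tcp_rot': array([1.79998069e+02, 3.83986039e-04, 1.74058339e+01]), 'ft_force': array([ 0.19047001, -0.08054758, -1.00205159]), 'wrist_torque': array([0.02533676, 0.06500932, 0.00868132]), 'grip_force': 0.0, 'finger_gap': 85.40606341738955}
```

View pics/top0.png

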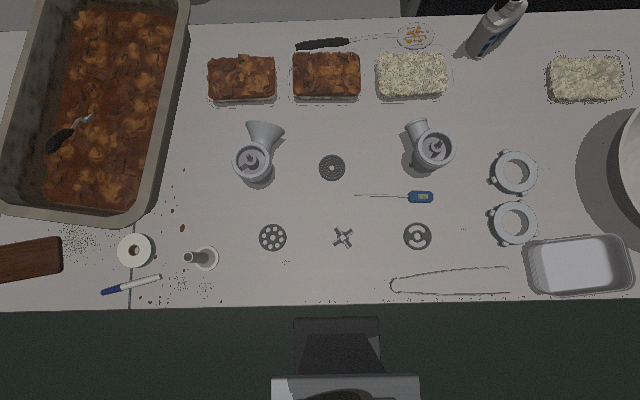

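View pics/side0.png

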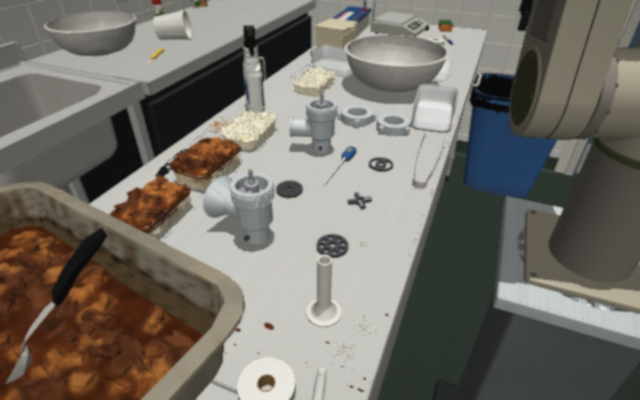

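Top view: flared mincing head at about (252,162), plain filling head (433,150), coarse plate (272,237), knife (343,237), kidney (417,236), fine plate (332,167), tube flange (205,257). The side view agrees. Next I'll refine these positions from the top camera.

```bash
cat >> h.py <<'E'
def px2plane(cam,uv,z):
    c=eyes.get_calibration(cam);K=np.array(c['intrinsics']);R=np.array(c['R']);t=np.array(c['t'])
    uv=np.atleast_2d(uv).astype(float);o=-R.T@t
    r=np.c_[(uv-K[[0,1],[2,2]])/K[[0,1],[0,1]],np.ones(len(uv))]@R
    return o+r*((z-o[2])/r[:,2])[:,None]
E
python3 - <<'E'
from h import *
p,d=snap('top'); P=cloud('top',d); g=cv2.cvtColor(p,cv2.COLOR_RGB2GRAY)
print('table z',np.median(P[200:220,280:320,2]))
def dark(c,r,h,name):
    u,v=c; m=np.zeros(g.shape,np.uint8); s=g[v-r:v+r,u-r:u+r]; 
    t,_=cv2.threshold(s,0,255,cv2.THRESH_OTSU); b=(s<t).astype(np.uint8)
    n,l,st,_=cv2.connectedComponentsWithStats(b); 
    k=1+np.argmax(st[1:,4]); ys,xs=np.where(l==k)
    pts=px2plane('top',np.c_[xs+u-r,ys+v-r],h)[:,:2].astype(np.float32)
    print(name,'circle',cv2.minEnclosingCircle(pts),'mean',pts.mean(0),len(pts),'bbox',pts.min(0),pts.max(0)); return pts
dark((272,237),19,8,'coarse');dark((417,236),19,6,'kidney');dark((332,167),19,8,'fine')
k=dark((343,237),17,10,'knife')
q=k-(k.min(0)+k.max(0))/2; r=np.hypot(*q.T); a=np.arctan2(q[:,1],q[:,0]); 
print('knife yaw', np.degrees(np.angle((r**2*np.exp(4j*a)).sum()))/4)
for n,c in (('minc',(252,162)),('fill',(433,150))):
    s=P[c[1]-40:c[1]+30,c[0]-30:c[0]+40].reshape(-1,3); 
    rim=s[(s[:,2]>121)&(s[:,2]<130)]; print(n,'rim',cv2.minEnclosingCircle(rim[:,:2].astype(np.float32)),len(rim),np.median(rim,0))
    pin=s[s[:,2]>140]; print('pin',len(pin),pin.mean(0) if len(pin) else '')
    nk=s[(s[:,2]>40)&(s[:,2]<115)]; print('neck mean',nk.mean(0))
s=P[230:285,170:235].reshape(-1,3); tp=s[s[:,2]>112]; print('tube top',len(tp),tp.mean(0))
a=cv2.resize(p[110:290,170:470],None,fx=2.6,fy=2.6,interpolation=cv2.INTER_CUBIC); cv2.imwrite('pics/c1.png',a[:,:,::-1])
E
```

```text
table z -0.5754947212505688
coarse circle ((451.08447265625, 153.45298767089844), 31.36951446533203) mean [451.0586  153.62543] 439 bbox [419.94022 122.1587 ] [481.06906 183.4605 ]
kidney circle ((445.27850341796875, -172.58644104003906), 31.630273818969727) mean [ 445.19513 -172.84935] 413 bbox [ 416.00873 -204.18556] [ 474.80756 -141.17122]
fine circle ((609.40966796875, 14.611435890197754), 31.727771759033203) mean [609.14996   14.372518] 518 bbox [579.1608   -14.870106] [639.5349    43.751125]
knife circle ((446.06683349609375, -5.384176254272461), 27.174776077270508) mean [447.23114    -4.9051824] 171 bbox [424.41888 -27.19811] [467.80753   16.555506]
knife yaw 39.98721
minc rim ((601.3377685546875, 181.28309631347656), 40.126678466796875) 616 [598.56315991 179.61003711 125.43340684]
pin 48 [482.97034547  99.71947085 544.00457691]
neck mean [638.42229107 166.86964301  87.00311335]
fill rim ((616.7147216796875, -195.9591064453125), 39.74961471557617) 636 [ 614.19829217 -194.32542234  125.01748706]
pin 50 [504.24016189 -86.31191619 498.79249073]
neck mean [ 634.52406945 -184.05408068   85.80237622]
tube top 86 [404.19121807 250.37961326 267.91291454]
```

View pics/c1.png

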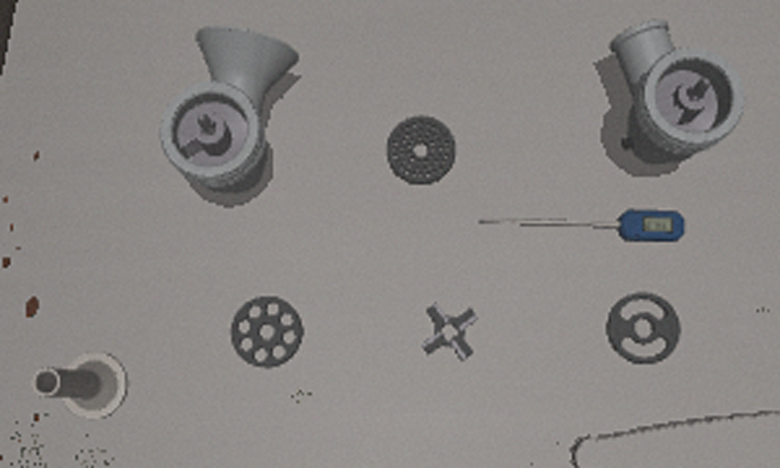

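The crop shows eight-hole plate on the left, cross knife in the middle, kidney plate on the right. It also shows flared cup on the left head and plain neck on the right head. I still need the pins, the neck yaw and the tube.

```bash
python3 - <<'E'
from h import *
from scipy.optimize import least_squares
for cam in ('top','side'):
    p,d=snap(cam); P=cloud(cam,d).reshape(-1,3)
    for n,c in (('minc',(600,180)),('fill',(616,-196))):
        s=P[(np.hypot(P[:,0]-c[0],P[:,1]-c[1])<130)&(P[:,2]<165)&(P[:,2]>10)]
        r=np.hypot(s[:,0]-c[0],s[:,1]-c[1])
        rim=s[(abs(s[:,2]-125)<3)&(r<44)]
        pin=s[(s[:,2]>142)&(r<25)]
        far=s[(r>70)&(s[:,0]>c[0])&(s[:,2]>40)]
        print(cam,n,'rim',cv2.minEnclosingCircle(rim[:,:2].astype(np.float32)),'pin',len(pin),pin.mean(0).round(1) if len(pin) else '', 'far',len(far))
        if len(far):
            f=far.mean(0)-np.r_[c,0]; b=np.degrees(np.arctan2(far[:,1]-c[1],far[:,0]-c[0])); print('  yaw',np.degrees(np.arctan2(f[1],f[0])),np.percentile(b,[1,50,99]),'zmax',far[:,2].max())
    s=P[(np.hypot(P[:,0]-410,P[:,1]-305)<60)&(P[:,2]<130)]
    tp=s[s[:,2]>110]; print('tube top',len(tp),tp.mean(0),tp.min(0),tp.max(0)); fl=s[(s[:,2]>2.8)&(s[:,2]<7)]; print('flange',len(fl),cv2.minEnclosingCircle(fl[:,:2].astype(np.float32)))
    for nm,cc,h in(('coarse',(451,153),8),('knife',(446,-5),10),('kidney',(445,-173),6)):
        s=P[(np.hypot(P[:,0]-cc[0],P[:,1]-cc[1])<45)&(P[:,2]>h*.6)&(P[:,2]<h*1.6)]
        print(nm,len(s),cv2.minAreaRect(s[:,:2].astype(np.float32)),s.mean(0))
E
```

```text
top minc rim ((601.17138671875, 181.31094360351562), 39.833377838134766) pin 21 [599.9 180.3 151.8] far 528
  yaw -15.101017799082813 [-35.93759952 -16.79521281  12.30024171] zmax 102.54520144352027
top fill rim ((616.4622802734375, -195.7850799560547), 39.74025344848633) pin 23 [ 615.2 -195.3  151.5] far 142
  yaw 21.014619735612506 [ 0.64711955 22.9722783  34.70063656] zmax 85.38678432070068
tube top 70 [408.99408785 304.02688859 117.99997338] [398.19614756 293.77486757 110.59292766] [419.79033912 315.92257372 122.49560844]
flange 235 ((406.5120849609375, 303.7738342285156), 58.349063873291016)
coarse 381 ((451.7414245605469, 154.0209503173828), (59.481204986572266, 59.00041961669922), 88.50303649902344) [451.20799841 153.69436922   7.61591984]
knife 176 ((447.80889892578125, -5.327930450439453), (43.34090805053711, 42.986572265625), 78.80772399902344) [447.26844933  -5.13336034   8.5834486 ]
kidney 320 ((446.0707092285156, -173.48056030273438), (59.3511962890625, 60.4669189453125), 41.6054573059082) [ 445.63325641 -173.03216414    5.68259428]
side minc rim ((601.1773681640625, 182
[... 326 characters left out ...]
.04055018] zmax 84.69679715307353
tube top 174 [407.98760458 306.91768584 116.86587511] [397.75088906 295.64441476 110.03586117] [419.0352333  317.44412856 122.27704755]
flange 362 ((410.1988525390625, 305.5008544921875), 58.73826217651367)
coarse 474 ((451.5296630859375, 156.06558227539062), (59.72454071044922, 62.51252365112305), 19.34589385986328) [450.61085998 156.22127636   8.07868255]
knife 166 ((448.2004699707031, -5.592933654785156), (44.47205352783203, 44.6815071105957), 77.08263397216797) [448.23479218  -3.49243904   9.13458542]
kidney 202 ((445.8638610839844, -173.79290771484375), (63.54912567138672, 64.9571533203125), 46.06136703491211) [ 446.10120078 -171.56578503    6.49918899]
```

Request:
apply_moves(rows=[[0,0,0,0,0,0.152],[0,0,0,0,0,0.152],[33,-50,0,0,0,0],[33,-50,0,0,0,0],[33,-50,0,0,0,0]], fingers=74)

```text
time: 1.58
tool_pos: [279.2, -421.1, 231.3]
tcp_rot: [180.0, -0.0, -0.1]
ft_force: [0.9, -0.4, 0.8]
finger_gap: 73.7
grip_force: 0.0
```

Request:
apply_moves(rows=[[33,-50,16,0,0,0],[33,-50,16,0,0,0],[33,-50,16,0,0,0],[33,-50,16,0,0,0],[33,-50,16,0,0,0]])

```text
time: 2.2
tool_pos: [444.6, -170.9, 151.3]
tcp_rot: [180.0, -0.1, -0.0]
ft_force: [1.0, -0.5, -0.1]
finger_gap: 73.9
grip_force: 0.0
```

Request:
apply_moves(rows=[[1,2,50,0,0,0],[0,0,50,0,0,0],[0,0,35,0,0,0],[0,0,11,0,0,0],[0,0,0,0,0,0]])

```text
time: 2.82
tool_pos: [444.5, -174.6, 5.4]
tcp_rot: [-180.0, 0.0, -0.0]
ft_force: [-0.0, 0.2, 0.2]
finger_gap: 73.9
grip_force: 0.0
```

```bash
python3 - <<'E'
from h import *
p,d=snap('side'); a=p[90:230,300:460]; cv2.imwrite('pics/s1.png',cv2.resize(a,None,fx=4,fy=4,interpolation=cv2.INTER_CUBIC)[:,:,::-1])
print(sense()['ft_force'],sense()['tool_pos'])
E
```

```text
[ 0.44864542 -0.34080422  0.80959632] [ 445.40896582 -175.09752248    6.49966211]
```

View pics/s1.png

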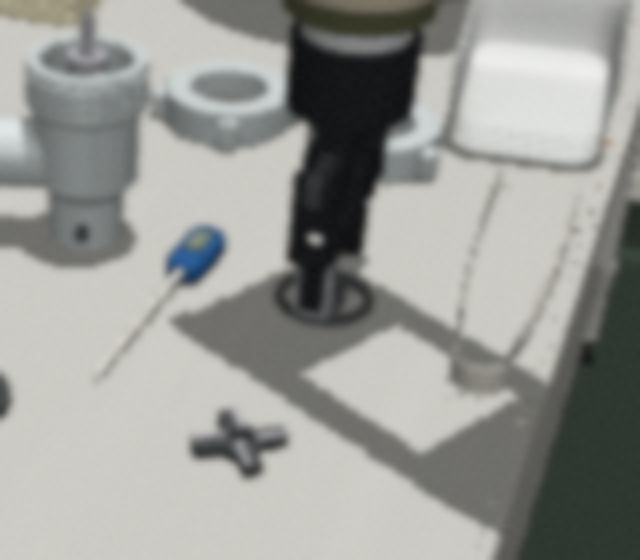

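The side view shows the fingers over the kidney plate, around (325,290) in the crop, with the near finger at its left edge. I'll go down and close.

Request:
apply_moves(rows=[[0,-1.5,4,0,0,0],[0,0,4,0,0,0],[0,0,0,0,0,0],[0,0,0,0,0,0],[0,0,0,0,0,0]])

```text
time: 3.5
tool_pos: [444.7, -173.1, -2.6]
tcp_rot: [180.0, -0.0, -0.0]
ft_force: [1.0, 0.1, -0.0]
finger_gap: 74.2
grip_force: 0.0
```

Request:
apply_moves(rows=[[0,0,0,0,0,0],[0,0,0,0,0,0],[0,0,0,0,0,0],[0,0,0,0,0,0],[0,0,0,0,0,0]], fingers=56, grip_force=50)

```text
time: 4.12
tool_pos: [445.0, -173.3, -2.0]
tcp_rot: [180.0, -0.0, -0.0]
ft_force: [-2.8, 1.1, 6.7]
finger_gap: 57.7
grip_force: 51.9
```

Request:
apply_moves(rows=[[0,0,-5,0,0,0],[0,0,-25,0,0,0],[0,0,-40,0,0,0],[0,0,0,0,0,0],[0,0,0,0,0,0]])

```text
time: 4.75
tool_pos: [444.3, -172.9, 66.9]
tcp_rot: [-180.0, 0.0, -0.0]
ft_force: [-0.4, 0.1, -1.0]
finger_gap: 58.2
grip_force: 53.7
```

```bash
python3 - <<'E'
from h import *
p,d=snap('side'); a=p[70:220,300:460]; cv2.imwrite('pics/s2.png',cv2.resize(a,None,fx=4,fy=4,interpolation=cv2.INTER_CUBIC)[:,:,::-1])
print(sense()['ft_force'],sense()['finger_gap'],sense()['grip_force'])
E
```

```text
[-0.17167751  0.19622992 -1.21542191] 57.79988796849386 53.747783582657576
```

View pics/s2.png

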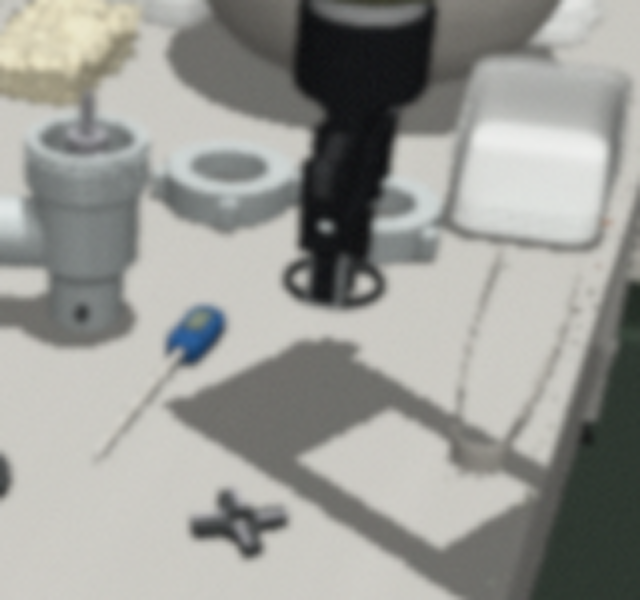

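The kidney plate is held level. Now over to the filling head.

Request:
apply_moves(rows=[[0,0,-60,0,0,0],[0,0,-48,0,0,0],[57,7.4,0,0,0,0],[57,7.4,0,0,0,0],[56.7,7.4,0,0,0,0]])

```text
time: 5.42
tool_pos: [616.3, -195.2, 173.6]
tcp_rot: [-180.0, 0.1, -0.0]
ft_force: [0.1, -0.4, -0.1]
finger_gap: 57.8
grip_force: 54.4
```

Request:
apply_moves(rows=[[0,0,0,0,0,0],[0,0,6,0,0,0],[0,0,6,0,0,0],[0,0,6,0,0,0],[0,0,0,0,0,0]])

```text
time: 6.05
tool_pos: [614.5, -195.2, 157.2]
tcp_rot: [-180.0, 0.0, -0.0]
ft_force: [-0.1, -0.0, -0.2]
finger_gap: 57.6
grip_force: 54.4
```

```bash
python3 - <<'E'
from h import *
s=sense();print(s['ft_force'],s['tool_pos'],s['finger_gap'])
p,d=snap('side'); a=cv2.resize(p[50:180,260:380],None,fx=4,fy=4,interpolation=cv2.INTER_CUBIC)
cv2.imwrite('pics/s3.png',a[:,:,::-1])
E
```

```text
[-0.07464817 -0.02440603 -0.15205694] [ 614.46776519 -195.2175377   157.17860696] 57.6464941914686
```

View pics/s3.png

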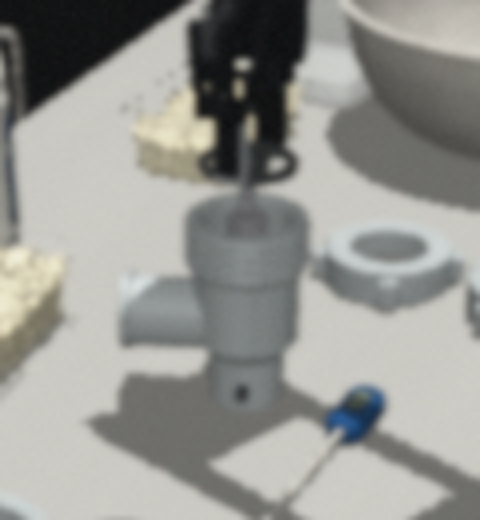

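The plate sits centred over the barrel: plate centre about (248,162), barrel mouth (248,222). Descending.

Request:
apply_moves(rows=[[0,0,6,0,0,0],[0,0,6,0,0,0],[0,0,6,0,0,0],[0,0,5,0,0,0],[0,0,0,0,0,0]])

```text
time: 6.72
tool_pos: [614.9, -195.1, 133.4]
tcp_rot: [-180.0, 0.1, -0.0]
ft_force: [-0.5, 0.5, -0.8]
finger_gap: 58.0
grip_force: 54.4
```

Request:
apply_moves(rows=[[0,0,2,0,0,0],[0,0,2,0,0,0],[0,0,2,0,0,0],[0,0,1,0,0,0],[0,0,0,0,0,0]])

```text
time: 7.35
tool_pos: [615.2, -195.3, 127.2]
tcp_rot: [-180.0, 0.0, -0.0]
ft_force: [-0.4, 0.4, -0.7]
finger_gap: 58.0
grip_force: 54.4
```

Request:
apply_moves(rows=[[0,0,1,0,0,0],[0,0,0.7,0,0,0],[0,0,0,0,0,0],[0,0,0,0,0,0],[0,0,0,0,0,0]])

```text
time: 7.98
tool_pos: [615.4, -195.3, 126.1]
tcp_rot: [180.0, -0.0, -0.0]
ft_force: [-2.7, 0.8, 5.0]
finger_gap: 57.6
grip_force: 55.3
```

Request:
apply_moves(rows=[[0,0,0,0,0,0],[0,0,0,0,0,0],[0,0,0,0,0,0],[0,0,-20,0,0,0],[0,0,-50,0,0,0]], fingers=76)

```text
time: 8.6
tool_pos: [613.5, -194.6, 194.1]
tcp_rot: [-179.9, 0.3, -0.0]
ft_force: [1.0, -0.2, -0.1]
finger_gap: 76.2
grip_force: 0.0
```

```bash
python3 - <<'E'
from h import *
p,d=snap('top'); P=cloud('top',d).reshape(-1,3)
r=np.hypot(P[:,0]-616,P[:,1]+195); s=P[(r<42)&(P[:,2]<140)&(P[:,2]>110)]
print(len(s)); 
# plane fit on plate top
q=s[(s[:,2]>130.5)]; print(len(q),np.percentile(q[:,2],[5,50,95]) if len(q) else '')
a=cv2.resize(p[100:200,380:490],None,fx=4,fy=4,interpolation=cv2.INTER_CUBIC)
q,d=snap('side'); b=cv2.resize(q[60:160,280:360],None,fx=4,fy=4,interpolation=cv2.INTER_CUBIC)
cv2.imwrite('pics/c2.png',np.hstack([a,b])[:,:,::-1]); print(sense()['tool_pos'])
E
```

```text
482
206 [131.01392593 132.93813923 135.75634619]
[ 618.92556708 -196.71709963  204.74821517]
```

View pics/c2.png

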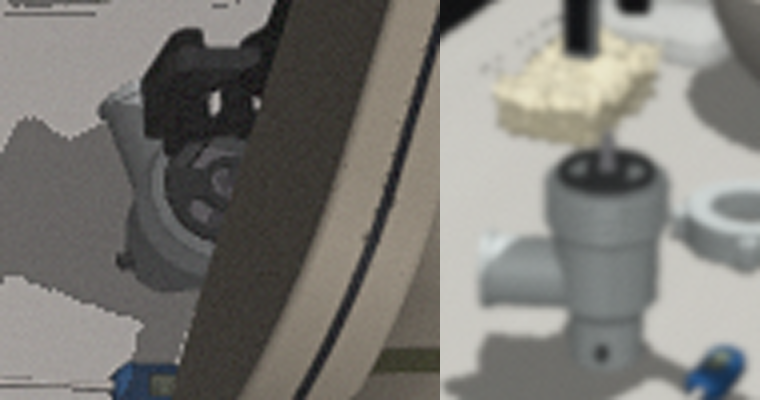

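The kidney plate is down in the mouth, with contact felt at the shoulder height. While moving to the knife I'll refine its yaw from the first top picture.

Request:
apply_moves(rows=[[-33.5,-38,0,0,0,0],[-33.5,-38,30,0,0,0],[-33.5,-38,36,0,0,0],[-33.5,-38,36,0,0,0],[-33.5,-38,36,0,0,0]], fingers=66)

```text
time: 9.32
tool_pos: [447.9, -4.4, 58.3]
tcp_rot: [180.0, -0.2, -0.0]
ft_force: [1.3, 1.3, 0.2]
finger_gap: 66.0
grip_force: 0.0
```

```bash
python3 - <<'E'
from h import *
g=cv2.imread('pics/top0.png').astype(float); 
v,u=np.mgrid[217:258,322:364]; I=g[217:258,322:364].mean(2); bg=np.median(I)
uv=np.c_[u.ravel(),v.ravel()]; W=px2plane('top',uv,9)[:,:2]; D=np.abs(I-bg).ravel(); D=np.minimum(D,40)
best=[]
for yaw in range(0,90,1):
  c,s=np.cos(np.radians(yaw)),np.sin(np.radians(yaw))
  for cx in np.arange(443,453,.5):
    for cy in np.arange(-10,1,.5):
      x=W[:,0]-cx;y=W[:,1]-cy; a=abs(c*x+s*y); b=abs(-s*x+c*y)
      m=(((a<27)&(b<5.5))|((b<27)&(a<5.5)))&~((a<6.5)&(b<6.5))
      best.append((np.corrcoef(m,D)[0,1],yaw,cx,cy))
best.sort(reverse=True); print(best[:6])
for y in (30,33,36,40,44): print(y,max(b[0] for b in best if b[1]==y))
E
```

```text
[(np.float64(0.7725088674045865), 37, np.float64(447.0), np.float64(-5.0)), (np.float64(0.7700910146888519), 43, np.float64(447.5), np.float64(-5.5)), (np.float64(0.7688900408208568), 42, np.float64(447.5), np.float64(-5.0)), (np.float64(0.7676765904490277), 41, np.float64(447.5), np.float64(-5.0)), (np.float64(0.7671423288343162), 38, np.float64(447.0), np.float64(-5.0)), (np.float64(0.7666679020811762), 42, np.float64(447.0), np.float64(-5.5))]
30 0.6861464574653083
33 0.7413086557952372
36 0.7634482228232066
40 0.7624258257348232
44 0.7563305838537919
```

Request:
apply_moves(rows=[[0,0,0,0,0,-0.17],[0,0,0,0,0,-0.17],[0,0,0,0,0,-0.17],[0,0,0,0,0,-0.17],[0,0,20,0,0,0]])

```text
time: 9.95
tool_pos: [450.9, -5.6, 40.7]
tcp_rot: [179.7, -0.3, 39.1]
ft_force: [-0.5, -0.4, 0.4]
finger_gap: 66.4
grip_force: 0.0
```

Request:
apply_moves(rows=[[0,0,25,0,0,0],[0,0,10,0,0,0],[0,0,4.3,0,0,0],[0,0,0,0,0,0],[0,0,0,0,0,0]])

```text
time: 10.58
tool_pos: [448.6, -5.4, -0.8]
tcp_rot: [179.9, -0.1, 38.9]
ft_force: [0.1, -0.2, 0.2]
finger_gap: 66.0
grip_force: 0.0
```

Request:
apply_moves(rows=[[0,0,0,0,0,0],[0,0,0,0,0,0],[0,0,0,0,0,0],[0,0,0,0,0,0],[0,0,0,0,0,0]], fingers=47)

```text
time: 11.2
tool_pos: [448.6, -5.3, -0.4]
tcp_rot: [179.9, -0.0, 39.0]
ft_force: [-4.2, 0.1, 10.3]
finger_gap: 51.9
grip_force: 50.3
```

Request:
apply_moves(rows=[[0,0,-5,0,0,0],[0,0,-35,0,0,0],[0,0,-50,0,0,0],[0,0,0,0,0,0.16],[0,0,0,0,0,0.16]])

```text
time: 11.82
tool_pos: [448.6, -5.4, 89.6]
tcp_rot: [179.9, -0.1, 20.3]
ft_force: [-0.4, -0.7, -0.5]
finger_gap: 51.6
grip_force: 52.5
```

Request:
apply_moves(rows=[[0,0,0,0,0,0.18],[0,0,0,0,0,0.18],[0,0,0,0,0,0.18],[0,0,-40,0,0,0.047],[0,0,-50,0,0,0]])

```text
time: 12.45
tool_pos: [446.5, -5.1, 178.2]
tcp_rot: [180.0, 0.2, -13.1]
ft_force: [1.3, -1.1, -0.2]
finger_gap: 51.8
grip_force: 52.6
```

```bash
python3 - <<'E'
from h import *
s=sense();print(s['ft_force'],s['tool_pos'],s['tcp_rot'],s['finger_gap'],s['joint_pos'])
p,d=snap('side'); a=cv2.resize(p[50:220,290:450],None,fx=4,fy=3.5,interpolation=cv2.INTER_CUBIC)
cv2.imwrite('pics/s4.png',a[:,:,::-1])
E
```

```text
[ 1.31156138 -1.07415411 -0.18118524] [446.46245581  -5.12682399 178.16385168] [179.98117933   0.18591301 -13.0633234 ] 51.829527385543216 [-7.24270979e+00 -1.51310354e+01  1.12433540e+02  1.31569416e-04
  8.28843589e+01  9.58205666e+01]
```

View pics/s4.png

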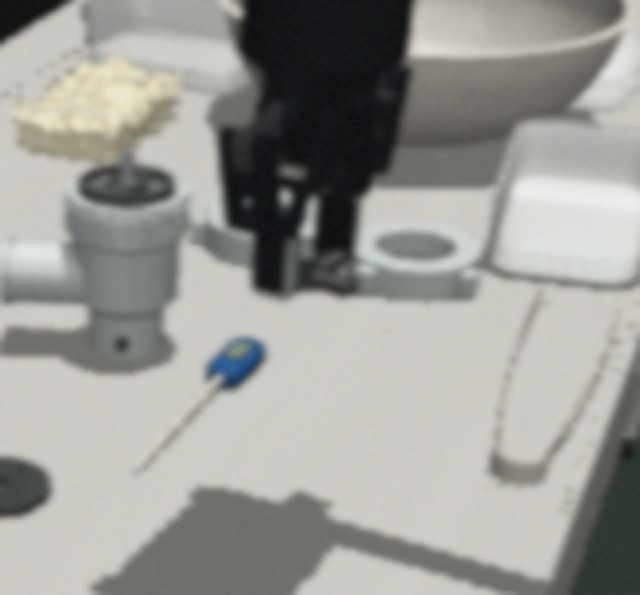

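The knife hangs level between the fingers at about (330,270). Carrying it over the mincing head at yaw −13.

Request:
apply_moves(rows=[[21.5,-43.3,0,0,0,0],[21.5,-43.3,0,0,0,0],[21.5,-43.3,0,0,0,0],[21.5,-43.3,0,0,0,0],[21.5,-43.3,0,0,0,0]])

```text
time: 13.12
tool_pos: [602.2, 182.8, 178.2]
tcp_rot: [180.0, -0.0, -13.0]
ft_force: [0.3, -1.0, -0.0]
finger_gap: 51.6
grip_force: 52.6
```

Request:
apply_moves(rows=[[0,0,0,0,0,0],[0,0,6,0,0,0],[0,0,6,0,0,0],[0,0,4,0,0,0],[0,0,0,0,0,0]])

```text
time: 13.75
tool_pos: [600.9, 180.8, 162.0]
tcp_rot: [180.0, 0.0, -13.1]
ft_force: [-0.6, 0.1, -1.0]
finger_gap: 51.6
grip_force: 52.7
```

```bash
python3 - <<'E'
from h import *
s=sense();print(s['ft_force'],s['tool_pos'],s['tcp_rot'],s['finger_gap'])
p,d=snap('side'); a=cv2.resize(p[110:260,190:310],None,fx=4,fy=4,interpolation=cv2.INTER_CUBIC)
cv2.imwrite('pics/s5.png',a[:,:,::-1])
E
```

```text
[-0.64571109  0.110926   -0.99875585] [600.88247804 180.83934405 161.99462649] [ 1.79986727e+02  3.02939094e-02 -1.30587983e+01] 51.601054621471086
```

View pics/s5.png

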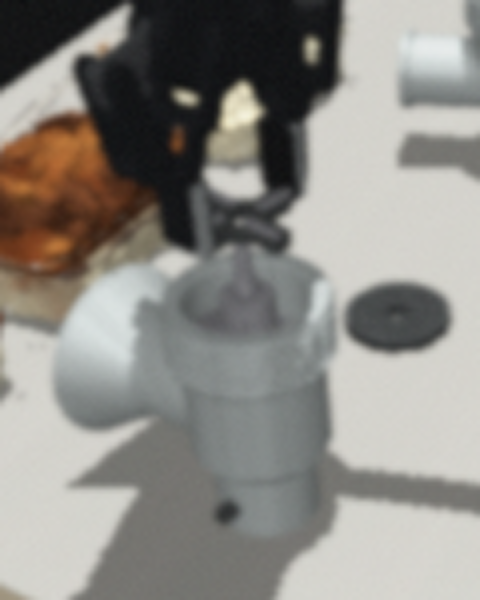

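The knife centre at about (243,215) is right above the pin tip (245,252). Descending.

Request:
apply_moves(rows=[[0,0,4,0,0,0],[0,0,4,0,0,0],[0,0,4,0,0,0],[0,0,4,0,0,0],[0,0,4,0,0,0]])

```text
time: 14.42
tool_pos: [601.3, 181.5, 141.9]
tcp_rot: [180.0, 0.0, -13.0]
ft_force: [-0.1, -0.2, -0.5]
finger_gap: 51.8
grip_force: 52.7
```

Request:
apply_moves(rows=[[0,0,2,0,0,0],[0,0,2,0,0,0],[0,0,2,0,0,0],[0,0,2,0,0,0],[0,0,0,0,0,0]])

```text
time: 15.05
tool_pos: [601.3, 181.4, 134.1]
tcp_rot: [180.0, 0.0, -13.0]
ft_force: [0.2, -0.4, -0.9]
finger_gap: 51.6
grip_force: 52.7
```

Request:
apply_moves(rows=[[0,0,1,0,0,0],[0,0,1,0,0,0],[0,0,1,0,0,0],[0,0,1,0,0,0],[0,0,0,0,0,0]])

```text
time: 15.68
tool_pos: [601.6, 181.4, 130.4]
tcp_rot: [-180.0, -0.0, -13.0]
ft_force: [2.5, -0.5, 0.0]
finger_gap: 51.4
grip_force: 52.7
```

Request:
apply_moves(rows=[[0,0,1,0,0,0],[0,0,0.7,0,0,0],[0,0,0,0,0,0],[0,0,0,0,0,0],[0,0,0,0,0,0]])

```text
time: 16.3
tool_pos: [601.5, 181.4, 128.7]
tcp_rot: [-180.0, -0.0, -13.0]
ft_force: [4.0, -1.1, -0.3]
finger_gap: 51.7
grip_force: 52.8
```

Request:
apply_moves(rows=[[0.4,0,0.7,0,0,0],[0,0,0.6,0,0,0],[0,0,0,0,0,0],[0,0,0,0,0,0],[0,0,0,0,0,0]])

```text
time: 16.92
tool_pos: [601.8, 181.4, 127.8]
tcp_rot: [-180.0, -0.0, -13.0]
ft_force: [-0.3, -2.3, 4.5]
finger_gap: 51.4
grip_force: 53.3
```

Request:
apply_moves(rows=[[0,0,0.6,0,0,0],[0,0,0,0,0,0],[0,0,0,0,0,0],[0,0,0,0,0,0],[0,0,0,0,0,0]])

```text
time: 17.55
tool_pos: [601.8, 181.4, 127.7]
tcp_rot: [-180.0, -0.0, -13.0]
ft_force: [-1.3, -2.5, 8.5]
finger_gap: 51.7
grip_force: 53.6
```

Request:
apply_moves(rows=[[0,0,0,0,0,0],[0,0,0,0,0,0],[0,0,0,0,0,0],[0,0,-30,0,0,0],[0,0,-45,0,0,0]], fingers=66)

```text
time: 18.18
tool_pos: [600.1, 181.1, 200.0]
tcp_rot: [179.9, 0.3, -13.0]
ft_force: [1.4, -0.2, 0.0]
finger_gap: 65.7
grip_force: 0.0
```

```bash
python3 - <<'E'
from h import *
s=sense();print(s['tool_pos'])
p,d=snap('side'); a=cv2.resize(p[150:260,190:290],None,fx=5,fy=5,interpolation=cv2.INTER_CUBIC)
cv2.imwrite('pics/s6.png',a[:,:,::-1])
P=cloud('side',d).reshape(-1,3);r=np.hypot(P[:,0]-601.5,P[:,1]-181.5)
q=P[(r<27)&(P[:,2]>131)&(P[:,2]<148)]; print(len(q),np.percentile(q[:,2],[5,25,50,75,95]),q.mean(0))
E
```

```text
[600.11815845 181.0960986  199.97198277]
275 [132.46224592 135.64232229 136.64026017 138.15343747 142.41064998] [599.88191326 184.40219569 136.84460681]
```

View pics/s6.png

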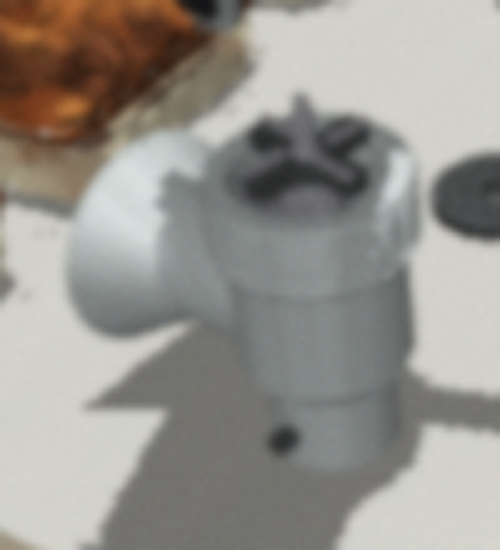

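The knife sits level, low on the worm. Next the coarse plate.

Request:
apply_moves(rows=[[-46.7,20.2,0,0,0,0],[-46.7,20.2,30,0,0,0],[-46.8,20.3,30,0,0,0],[0,0,60,0,0,0],[0,0,55,0,0,0]], fingers=74)

```text
time: 18.85
tool_pos: [451.4, 153.9, 26.1]
tcp_rot: [-179.9, -0.1, -13.0]
ft_force: [1.1, -0.2, -0.1]
finger_gap: 74.1
grip_force: 0.0
```

Request:
apply_moves(rows=[[0,0,15,0,0,0],[0,0,9,0,0,0],[0,0,4.7,0,0,0],[0,0,0,0,0,0],[0,0,0,0,0,0]])

```text
time: 19.48
tool_pos: [452.5, 154.0, -0.8]
tcp_rot: [-180.0, -0.1, -13.0]
ft_force: [0.9, -1.4, -0.8]
finger_gap: 74.0
grip_force: 0.0
```

Request:
apply_moves(rows=[[0,0,0,0,0,0],[0,0,0,0,0,0],[0,0,0,0,0,0],[0,0,0,0,0,0],[0,0,0,0,0,0]], fingers=56)

```text
time: 20.1
tool_pos: [452.3, 154.0, -0.2]
tcp_rot: [-180.0, -0.1, -13.0]
ft_force: [-5.4, -1.5, 15.3]
finger_gap: 58.7
grip_force: 50.0
```

Request:
apply_moves(rows=[[0,0,-5,0,0,0],[0,0,-60,0,0,0],[0,0,-60,0,0,0],[0,0,-60,0,0,0],[46.8,-20.3,0,0,0,0]])

```text
time: 20.72
tool_pos: [505.4, 164.3, 193.3]
tcp_rot: [-179.6, -0.9, -13.0]
ft_force: [1.7, 0.6, -1.1]
finger_gap: 58.2
grip_force: 54.5
```

Request:
apply_moves(rows=[[46.8,-20.2,0,0,0,0],[47.4,-20.2,0,0,0,0],[0,0,0,0,0,0],[0,0,8,0,0,0],[0,0,8,0,0,0]])

```text
time: 21.35
tool_pos: [601.7, 181.2, 167.0]
tcp_rot: [-180.0, -0.0, -13.0]
ft_force: [0.2, 1.3, -1.9]
finger_gap: 57.9
grip_force: 54.5
```

```bash
python3 - <<'E'
from h import *
s=sense();print(s['ft_force'],s['tool_pos'],s['tcp_rot'],s['finger_gap'])
p,d=snap('side'); a=cv2.resize(p[110:260,190:310],None,fx=4,fy=4,interpolation=cv2.INTER_CUBIC)
cv2.imwrite('pics/s7.png',a[:,:,::-1])
E
```

```text
[ 0.20055444  1.29519034 -1.88330682] [601.66631969 181.15928614 166.96472393] [-1.79989884e+02 -1.47741897e-02 -1.30064777e+01] 57.91571278579035
```

View pics/s7.png

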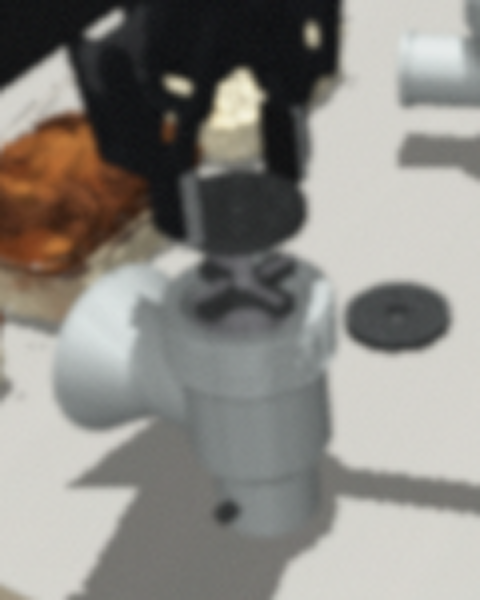

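The plate is held level, centred over the knife and mouth at around (245,210). Descending.

Request:
apply_moves(rows=[[0,0,5,0,0,0],[0,0,5,0,0,0],[0,0,5,0,0,0],[0,0,4,0,0,0],[0,0,4,0,0,0]])

```text
time: 22.02
tool_pos: [602.5, 181.2, 143.7]
tcp_rot: [180.0, 0.0, -13.0]
ft_force: [1.1, -0.4, -0.7]
finger_gap: 58.1
grip_force: 54.5
```

Request:
apply_moves(rows=[[0,0,1,0,0,0],[0,0,1,0,0,0],[0,0,1,0,0,0],[0,0,0,0,0,0],[0,0,0,0,0,0]])

```text
time: 22.65
tool_pos: [602.5, 181.2, 141.1]
tcp_rot: [-180.0, -0.0, -13.0]
ft_force: [0.2, 0.2, -1.3]
finger_gap: 58.1
grip_force: 54.5
```

Request:
apply_moves(rows=[[-0.4,0,1,0,0,0],[0,0,1,0,0,0],[0,0,0.8,0,0,0],[0,0,0,0,0,0],[0,0,0,0,0,0]])

```text
time: 23.28
tool_pos: [602.2, 181.3, 138.3]
tcp_rot: [-180.0, -0.0, -13.0]
ft_force: [-1.0, -0.1, -1.6]
finger_gap: 58.8
grip_force: 54.6
```

Request:
apply_moves(rows=[[0,0,0.7,0,0,0],[0,0,0,0,0,0],[0,0,0,0,0,0],[0,0,0,0,0,0],[0,0,0,0,0,0]])

```text
time: 23.9
tool_pos: [602.2, 181.3, 138.1]
tcp_rot: [-180.0, -0.0, -13.0]
ft_force: [-3.5, -0.4, 6.2]
finger_gap: 57.9
grip_force: 55.6
```

Request:
apply_moves(rows=[[0,0,0,0,0,0],[0,0,0,0,0,0],[0,0,0,0,0,0],[0,0,-20,0,0,0],[0,0,-60,0,0,0]], fingers=76)

```text
time: 24.52
tool_pos: [599.7, 180.7, 215.1]
tcp_rot: [179.8, 0.4, -13.0]
ft_force: [1.7, 0.8, 0.9]
finger_gap: 76.1
grip_force: 0.0
```

```bash
python3 - <<'E'
from h import *
s=sense();print(s['tool_pos'])
p,d=snap('side'); a=cv2.resize(p[150:260,190:290],None,fx=5,fy=5,interpolation=cv2.INTER_CUBIC)
cv2.imwrite('pics/s8.png',a[:,:,::-1])
P=cloud('side',d).reshape(-1,3);r=np.hypot(P[:,0]-601.5,P[:,1]-181.5)
q=P[(r<34)&(P[:,2]>142)&(P[:,2]<150)]; print(len(q),np.percentile(q[:,2],[5,25,50,75,95]),cv2.minEnclosingCircle(q[:,:2].astype(np.float32)))
E
```

```text
[599.72029471 180.7373485  215.11356229]
512 [142.56248727 144.96063917 146.08037918 146.74900945 147.46103955] ((601.8777465820312, 183.31639099121094), 32.59663009643555)
```

View pics/s8.png

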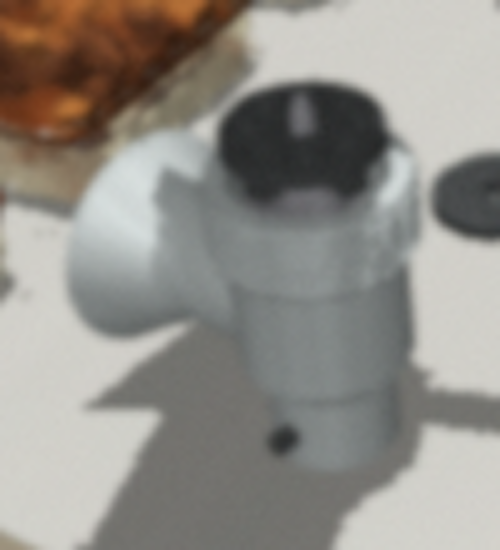

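The coarse plate lies flat with its top at about 146 mm and the pin through its centre. Now the tube.

Request:
apply_moves(rows=[[-54.1,-19.2,0,0,0,0],[-54.1,-19.2,0,0,0,0],[-54.1,-19.2,0,0,0,0],[-54,-19.2,0,0,0,0],[0,0,50,0,0,0]], fingers=60)

```text
time: 25.2
tool_pos: [409.6, 309.3, 173.7]
tcp_rot: [-179.5, -0.5, -12.8]
ft_force: [1.4, -0.0, -1.0]
finger_gap: 59.9
grip_force: 0.0
```

Request:
apply_moves(rows=[[0,0,30,0,0,0],[0,0,0,0,0,0],[0,0,0,0,0,0],[0,0,0,0,0,0],[0,0,0,0,0,0]])

```text
time: 25.82
tool_pos: [409.6, 305.2, 138.9]
tcp_rot: [-179.9, -0.1, -13.0]
ft_force: [-0.9, 0.2, -0.9]
finger_gap: 59.8
grip_force: 0.0
```

Request:
apply_moves(rows=[[-0.5,0,25,0,0,0],[0,0,24,0,0,0],[0,0,0,0,0,0],[0,0,0,0,0,0],[0,0,0,0,0,0]])

```text
time: 26.45
tool_pos: [409.1, 305.5, 90.0]
tcp_rot: [-179.9, -0.1, -13.0]
ft_force: [0.1, 0.6, 0.2]
finger_gap: 60.0
grip_force: 0.0
```

Request:
apply_moves(rows=[[0,0,0,0,0,0],[0,0,0,0,0,0],[0,0,0,0,0,0],[0,0,0,0,0,0],[0,0,0,0,0,0]], fingers=15, grip_force=40)

```text
time: 27.08
tool_pos: [408.5, 305.0, 89.1]
tcp_rot: [-180.0, -0.0, -13.0]
ft_force: [-1.2, -1.8, 5.2]
finger_gap: 21.1
grip_force: 39.4
```

Request:
apply_moves(rows=[[0,0,0,0,0,0],[0,0,-3,0,0,0],[0,0,-15,0,0,0],[0,0,-50,0,0,0],[0,0,-60,0,0,0]])

```text
time: 27.7
tool_pos: [407.2, 304.4, 217.4]
tcp_rot: [179.9, 0.1, -13.0]
ft_force: [0.5, -0.3, 0.1]
finger_gap: 21.1
grip_force: 39.2
```

```bash
python3 - <<'E'
from h import *
s=sense();print(s['tool_pos'],s['ft_force'],s['finger_gap'])
p,d=snap('side'); a=cv2.resize(p[100:340,230:430],None,fx=2.5,fy=2.5,interpolation=cv2.INTER_CUBIC)
cv2.imwrite('pics/s9.png',a[:,:,::-1])
P=cloud('side',d).reshape(-1,3);t=s['tool_pos'];q=P[(np.hypot(P[:,0]-t[0],P[:,1]-t[1])<40)&(P[:,2]>t[2]-120)&(P[:,2]<t[2]-5)]
for z in range(int(t[2])-110,int(t[2])-5,15):
    k=q[abs(q[:,2]-z)<5]; print(z,len(k),k.mean(0)-t if len(k) else '')
E
```

```text
[407.19412953 304.37951841 217.37714214] [ 0.47452605 -0.32186737  0.07961746] 21.110492477727565
107 0 
122 0 
137 568 [ -3.03041174   9.71490331 -81.91194368]
152 128 [ -3.04909607   8.48766115 -65.93279148]
167 82 [ -3.21567859   8.21869417 -50.66471876]
182 83 [ -2.89753625   8.69305708 -35.44726501]
197 92 [ -2.68289436   8.84361648 -20.37451193]
```

View pics/s9.png

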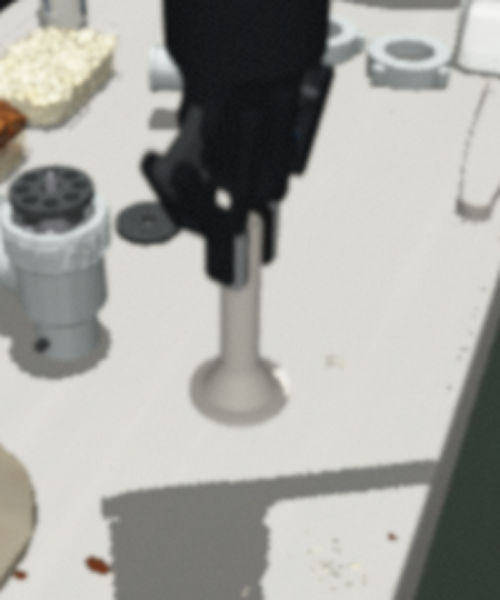

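The tube hangs upright; shaft (240,330), flange (240,390). Carrying it to the filling head.

Request:
apply_moves(rows=[[31.4,44,-25,0,0,0],[31.4,44,-25,0,0,0],[31.4,44,0,0,0,0],[31.4,44,0,0,0,0],[31.4,44,0,0,0,0]])

```text
time: 28.38
tool_pos: [512.1, 53.6, 267.5]
tcp_rot: [-180.0, -0.1, -13.0]
ft_force: [0.8, 0.2, -0.6]
finger_gap: 20.7
grip_force: 39.4
```

Request:
apply_moves(rows=[[31.4,44,0,0,0,0],[31.4,44,0,0,0,0],[31.4,44,0,0,0,0],[31.4,44,0,0,0,0],[31.4,44,0,0,0,0]])

```text
time: 29.0
tool_pos: [615.6, -196.2, 267.3]
tcp_rot: [-180.0, -0.0, -13.0]
ft_force: [1.2, 1.2, -0.3]
finger_gap: 21.0
grip_force: 39.4
```

Request:
apply_moves(rows=[[0,0,0,0,0,0],[0,0,0,0,0,0],[0,0,0,0,0,0],[0,0,0,0,0,0],[0,0,0,0,0,0]])

```text
time: 29.62
tool_pos: [615.0, -193.8, 267.0]
tcp_rot: [180.0, -0.0, -13.0]
ft_force: [-0.4, -0.3, -1.0]
finger_gap: 21.1
grip_force: 39.4
```

Request:
apply_moves(rows=[[1.1,1.3,5,0,0,0],[0,0,5,0,0,0],[0,0,4,0,0,0],[0,0,4,0,0,0],[0,0,4,0,0,0]])

```text
time: 30.25
tool_pos: [615.7, -196.0, 244.1]
tcp_rot: [180.0, 0.0, -13.0]
ft_force: [0.3, -0.4, -0.6]
finger_gap: 21.6
grip_force: 39.4
```

Request:
apply_moves(rows=[[0,0,4,0,0,0],[0,0,4,0,0,0],[0,0,4,0,0,0],[0,0,3,0,0,0],[0,0,3,0,0,0]])

```text
time: 30.88
tool_pos: [615.8, -196.0, 226.4]
tcp_rot: [180.0, -0.0, -13.0]
ft_force: [-0.1, -0.7, -0.9]
finger_gap: 21.2
grip_force: 39.4
```

Request:
apply_moves(rows=[[0,0,1,0,0,0],[0,0,1,0,0,0],[0,0,0.7,0,0,0],[0,0,0,0,0,0],[0,0,0,0,0,0]])

```text
time: 31.5
tool_pos: [615.8, -196.0, 223.8]
tcp_rot: [180.0, -0.0, -13.0]
ft_force: [0.1, -0.9, -0.2]
finger_gap: 21.0
grip_force: 39.4
```

Request:
apply_moves(rows=[[0,-0.5,0.7,0,0,0],[0,0,0.5,0,0,0],[0,0,0,0,0,0],[0,0,0,0,0,0],[0,0,0,0,0,0]])

```text
time: 32.12
tool_pos: [616.1, -195.6, 223.0]
tcp_rot: [180.0, -0.0, -13.0]
ft_force: [-0.2, 0.6, 3.4]
finger_gap: 21.3
grip_force: 39.8
```

Request:
apply_moves(rows=[[0,0,0,0,0,0],[0,0,0,0,0,0],[0,0,0,0,0,0],[0,0,0,0,0,0],[0,0,0,0,0,0]], fingers=50)

```text
time: 32.75
tool_pos: [615.9, -195.5, 222.6]
tcp_rot: [-180.0, 0.0, -13.0]
ft_force: [0.2, 0.1, 0.3]
finger_gap: 50.2
grip_force: 0.0
```

Request:
apply_moves(rows=[[0,0,-20,0,0,0],[0,0,-50,0,0,0],[-40,0,-30,0,0,0],[-60,0,0,0,0,0],[-60,0,0,0,0,0]])

```text
time: 33.38
tool_pos: [459.0, -159.3, 325.0]
tcp_rot: [180.0, -0.2, -13.0]
ft_force: [-0.6, 0.4, 0.8]
finger_gap: 50.0
grip_force: 0.0
```

Request:
apply_moves(rows=[[0,-60,0,0,0,0],[0,-60,0,0,0,0],[0,0,0,0,0,0],[0,0,0,0,0,0],[0,0,0,0,0,0]])

```text
time: 34.0
tool_pos: [487.1, -43.6, 323.2]
tcp_rot: [180.0, -0.0, -13.1]
ft_force: [-0.6, -0.5, -0.7]
finger_gap: 50.2
grip_force: 0.0
```

```bash
python3 - <<'E'
from h import *
s=sense();print(s['tool_pos'],s['ft_force'])
p,d=snap('side'); P=cloud('side',d).reshape(-1,3)
q=P[(np.hypot(P[:,0]-616,P[:,1]+195)<35)]
for lo,hi in ((165,185),(200,225),(235,252)): k=q[(q[:,2]>lo)&(q[:,2]<hi)]; print(lo,len(k),k.mean(0))
print('top z',np.percentile(q[q[:,2]<275][:,2],99.5))
t,d2=snap('top')
a=cv2.resize(p[60:260,190:350],None,fx=2.5,fy=2.5); b=cv2.resize(t[100:300,230:460],None,fx=1.7,fy=2.5)
cv2.imwrite('pics/f.png',np.hstack([a,b])[:,:,::-1])
for n in('fine_plate','kidney_plate','filling_tube','coarse_plate'): print(n,[(np.round(r['xyz']).tolist(),round(r['confidence'],2)) for r in models.place_of(n,'side')][:2])
E
```

```text
[487.06248319 -43.60650642 323.19448575] [-0.56705121 -0.50780511 -0.7425325 ]
165 73 [ 614.1953438  -186.78247426  175.1823744 ]
200 103 [ 613.84039265 -187.72548761  212.6187655 ]
235 74 [ 614.14115488 -188.0763556   243.57517769]
top z 254.53083091233336
fine_plate [([611.0, 11.0, 1.0], 0.92)]
kidney_plate [([617.0, -197.0, 127.0], 0.51)]
filling_tube [([615.0, -195.0, 136.0], 0.76)]
coarse_plate [([604.0, 177.0, 138.0], 0.95)]
```

View pics/f.png

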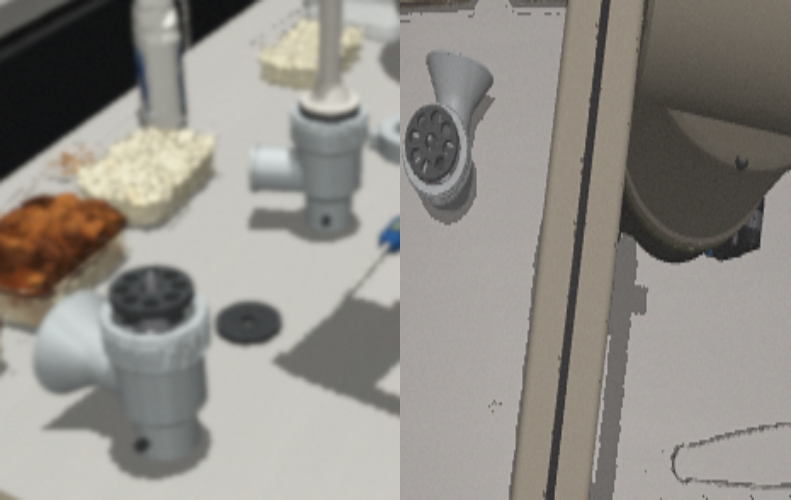

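The final view shows the tube upright on the filling head, at about (330,100), with its top at 254 mm. The coarse plate is flat over the knife at (150,290), and the fine plate at (248,322) hasn't moved.

```bash
python3 -c "
from bench import job
print(job.hand_in())"
```

```text
the job is handed in; nothing more can be done
None
```

I handed the job in at about 34 s, and the last pictures and depth readings agree with the layout you asked for; the hand-in returned no verdict. The knife and coarse plate are on the flared-cup head, the kidney plate and upright filling tube are on the plain-necked head, and the fine plate has not moved.

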